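Start a tray of primed pieces drying: stack it on the bench dryer and set the air lever

ROBOT

A 7-joint arm with a two-finger parallel gripper is mounted at the origin on the work surface. World frame = base frame: x ahead of the robot, y to its left, z up, the work surface at z = 0. Lengths are in m, angles in rad, forces in N, time in s.
With the tool pointing down it reaches from about 0.4 to 0.75 m from the base axis. Payload 19.5 kg.
Tool frame: the origin (TCP) lies midway between the tips of the shut fingers; the grasp point (between the pads) lies 19 mm behind it (arm.grasp_offset is the distance from the TCP to the grasp point, in m); z points along the fingers, y is the line along which they close (so a half turn about z gives the same grasp; the last joint's range is limited). The gripper opens to 85 mm and grips with 20 to 120 N. Pads are 22 mm wide; open, the fingers measure 114 mm over their backs; the gripper's body (76 mm by 85 mm) begins 54 mm behind the grasp point. The pads swing forward as they close: fully open they stand 13 mm farther back than shut.
Start: joints at [1.125, 0.707, -0.028, 1.485, 0.022, 0.951, -0.075], TCP at [0.226, -0.529, 0.231] pointing down, gripper open.
Joint ranges: [-2.71, 2.71], [-0.32, 2.16], [-1.57, 1.52], [0, 2.45], [-1.46, 4.6], [0, 2.02], [-2.83, 2.83]. Speed limits (rad/s): [1.89, 1.89, 2.57, 2.57, 3.01, 3.01, 3.01].

INTERFACE

Orientations are given as a unit quaternion [x, y, z, w].
In Python, from plant import arm gives the robot as it stands.
- The arm moves only by the tool send_rows, never from a script. Its argument "increments" is one flat list of numbers, 7 for each row, row after row: the shift along the tool's x, y, z in mm, then the turn, a rotation vector about the tool's x, y, z in degrees, then the finger opening in mm, from 0 to 85.4. In form: [dx, dy, dz, rx, ry, rz, hand, dx, dy, dz, rx, ry, rz, hand, ...]. A call has 1 to 5 rows; each row is the pose to reach, as a shift and turn from the pose commanded when the call began, along the tool's axes at that moment; what a row does not reach only later rows make up. A row lasts 1/8 s, in which the tool goes at most 62.5 mm and 10.7 degrees, less where a joint would pass 70% of its speed; a pose out of reach is approached as far as the arm can. A call with a gripper value outside its range is refused whole. The fingers move at their own pace and stop on an object; "squeeze" is the grip in N (left out, the last holds). Time passes only in rows, so rows that repeat a pose let the fingers close. It gives the time, the measured TCP pose, the force, the opening and the grip force at its end, in the units of the state.
- arm.get_obs(): the state, without advancing time (a new reading comes with each control period).
- arm.snapshot(name): name is "scene" or "top"; returns a dict with "color" (400x640x3 uint8, red, green, blue), "vertical_fov" (degrees; the focal length in pixels is half the picture's height over the tangent of half this angle, whatever the lens; pixels are square), "cx", "cy" (the principal point, pixels), "R" (3x3) and "t" (3): a world point X has camera coordinates R X + t. Camera axes: x right, y down, z forward; pixel columns grow to the right and rows downward; lengths in m; the calibration is good to about 2 mm. A picture is of the moment at which its call begins. There is no depth.
- arm.sign_off(): hands the job in; it is judged then, once.
Trained networks look in the newest picture that a camera, given by its name, has taken for a name from the list of things; names that differ only in an ending like _2 or _b are one class to them, and where a whole thing is asked for, a point or a joint stands for the part that bears it (a point fixed in the world has none). Each returns a list of dicts, best first, with "confidence" (0 to 1); they miss things now and then, are a little off and sometimes report something else, mostly with a low value. They report only what shows in the picture. A call takes as long as a camera call.
- arm.trace(camera, name): "mask" (400x640 bool, what is visible of it) and "location" ([column, row] in pixels, amid what is visible of it).
The state is a dict: "time_s": time; "joints": joint angles; "joint_vel": joint speeds; "tau": joint torques, N m; "ee_pos": TCP position; "eef_rot": TCP orientation; "contact_force": force on the tool from outside, world axes, zero at the start; "torque": the same for the moment, N m; "opening": finger opening in m; "gripper_force": force on a finger pad.
Only numpy, scipy, OpenCV 4.12 (cv2) and the standard library are available. Lean on these libraries where they do the work, as an engineer would, in place of code of your own. Each camera call takes 0.05 s, during which the arm holds its last target. There are 200 camera calls.

TASK

Carry the loose blue tray with its two wet, freshly primed pieces, level and without touching the pieces, to the bench dryer and lower it gently onto the blue tray already there, until all four of its corner lugs have dropped into the sockets and it sits fully home; let go of it. Then, with the stack closed, swing the dryer's red-knobbed air lever round to the green mark on its scale and leave it there. Leave the other things on the table where they are.

Things in the scene. Friction and masses are not known exactly. Their poses are not given: they have to be found in the camera images.
- tray: loose blue stacking tray, 210 (its x) x 310 (its y) x 62 mm high, 0.34 to 0.55 kg, plus 0.1 to 0.25 kg of pieces, so it may be out of balance. Origin: centre of its underside at lug-tip level, z up; it stands on its lugs. Slatted floor, underside at z = 12, top at 17 mm; walls 5 mm thick, rim at z = 62 mm. A half turn makes no difference to how it stacks. The pieces stand at least 64 mm from the middle rib's centre plane.
- tray_grip (a point): middle of the top edge of the tray's carrying rib (tray x = y = 0, z = 60 mm), axes as the tray's. The rib is 12 mm thick in y, runs along the tray's x axis over the full depth and rises 43 mm from the floor; black rubber on its middle 90 mm. Pinch it from above, fingers either side in y.
- tray_lug (a point): tip of one of the tray's four black lugs, at tray x = +82, y = +132, z = 0 mm; the others are at x = +-82, y = +-132 mm. Round, 12 mm long, 16 mm across at the root, narrowing to 14 mm at the tip.
- trinket_box: small white-primed square box lying in the tray's -y compartment, 53 x 53 x 38 mm, origin at the centre of its underside; wet: not to be touched by the robot
- model_car: white-primed model car in the tray's +y compartment, 72 x 34 x 31 mm, origin under its middle at wheel level, x along the car; wet: not to be touched by the robot
- dryer: bench dryer, fixed. Origin at the centre of its footprint on the table, z up; control panel faces its -x. Grey fan housing 296 mm wide (y), panel face at x = -69 mm, z = 8 to 118 mm. Above it a white flange 210 x 312 mm, z = 118 to 130 mm, sticks out 36 mm over the panel (to x = -105 mm). On it, held firm, the first blue tray, like the loose one, rim at z = 180 mm, rib top 178 mm.
- socket (a point): nominal mouth of one of the first tray's four sockets, at rim level, dryer x = +82, y = +132, z = 180 mm; the others at x = +-82, y = +-132 mm. Square, 19 x 19 mm, deeper than the lugs are long. The first tray was put on by hand: all its sockets may lie up to 3.5 mm off in x and in y (and 0.01 rad turned) from where this point says; find them by touch.
- seat (a point): nominal place of the loose tray's origin when fully seated: centre of the stack, 168 mm above the dryer's origin, 12 mm below the first tray's rim; axes as the dryer's. Sideways the true place may be 3.5 mm off in x and in y, as the sockets are. Seated, the lugs have 1.5 mm of play each way; with the lug tips caught on the sockets' edges the tray stands up to 12 mm too high.
- air_lever (a joint): angle of the air lever about a level axis square to the panel (rad), limits -0.95 to 0.95; 0 = pointing straight up, positive = leaning towards the dryer's -y (to the right, facing the panel). The green mark is centred on 0.45, about 10 mm wide at the knob. Friction holds it wherever it is left; about 3 to 4 N at the knob moves it.
- lever_knob (a point): centre of the red knob: a cylinder 18 mm across, 27 mm long, square to the panel (along the dryer's x), 12 to 39 mm out from the panel, 62 mm from the pivot. The steel arm behind it is 11 mm wide, 8 to 12 mm out. The flange and stack overhang it by 36 mm: reach it from in front, tool tilted some 40 to 45 degrees from vertical, pointing down and in to the panel.
- pivot (a point): the lever's pivot axis, at the knob's distance (26 mm) in front of the panel, 32 mm above the table; axes as the dryer's
- mark (a point): where the knob's centre is when the lever stands on the green mark
- primer_tub: white tub of primer, bystander, 124 mm across, 102 mm high, origin underneath
- paint_bottle: white paint bottle, bystander, 52 mm across, 145 mm high, origin underneath
- brush_jar: glass jar with brushes, bystander, 72 mm across, 210 mm high with the brushes, origin underneath
- tape_roll: roll of masking tape, bystander, 84 mm across, 24 mm high, origin underneath
- scissors: scissors with red grips, bystander, about 155 mm long, 10 mm high, origin near the screw
- sanding_block: cork sanding block, bystander, 90 x 50 x 25 mm, origin underneath

How it is judged:
On the way, in this order (a step that is already met when the one before it is completed fails the run):
1. the loose tray sits fully home on the lower tray, all four lugs in their sockets, and is let go (horizontal distance between tray and seat below 0.009 m and z of tray in the frame of seat below 0.003 m and angle between tray's own z axis and vertical below 0.025 rad and angle between the x axis of tray and the x axis of seat, either way round below 0.05 rad and linear speed of tray below 0.01 m/s and contact force between the fingers and tray below 0.3 N), for 0.2 s.
2. the air lever stands on the green mark, with the tray still home (horizontal distance between tray and seat below 0.009 m and z of tray in the frame of seat below 0.003 m and angle between tray's own z axis and vertical below 0.025 rad and angle between the x axis of tray and the x axis of seat, either way round below 0.05 rad and value of joint air_lever between 0.37 and 0.53 rad and velocity of joint air_lever between -0.05 and 0.05 rad/s), for 0.2 s.
At the end, for the whole second after the job is handed in: The tray rests fully home (origin within 9 mm of the seat sideways, at most 3 mm above it, level within 0.025 rad, square within 0.05 rad), both primed pieces upright on its floor; the air lever is at rest within 0.08 rad (4.5 degrees) of the green mark, that is between 0.37 and 0.53 rad (all of step 2 and linear speed of tray below 0.01 m/s and angle between each of trinket_box, model_car's own z axis and vertical below 0.1 rad and z of trinket_box in the frame of tray between 0.012 and 0.022 m and z of model_car in the frame of tray between 0.012 and 0.022 m); the robot touches nothing.
It fails at once if the robot touches a wet primed piece (contact force between any of the fingers, the arm and trinket_box above 0.3 N or contact force between any of the fingers, the arm and model_car above 0.3 N).
It fails at once if the tray is tipped more than 15 degrees (angle between tray's own z axis and vertical above 0.26 rad).
It fails at once if the tray is dropped or slammed home (over 0.2 m/s within 15 mm of home) (distance between tray and seat below 0.015 m and linear speed of tray above 0.2 m/s).
It fails at once if another thing on the table is shifted by more than 30 mm (distance of any of primer_tub, paint_bottle, brush_jar, tape_roll, scissors, sanding_block from where it was at the start of the episode above 0.03 m).
It also fails if it takes over 67 s, if anything falls off the work surface, if the arm or the gripper's body presses on something with over 40 N, if the wrist force passes 120 N, or if a joint passes its speed limit or range.

## Working session

There is one attempt and no reset: what is moved stays moved. The work goes in short steps, Python scripts to look and compute and a tool call to move; the robot and the scene stay as the last step left them, time stands still between calls to the robot, and variables do not carry over. Pictures are saved under pics/ and viewed, at most 10 in all, crops included, and the job is handed in when it is done.

Besides the shell and the picture viewer there is one more tool, called after "Request:" in YAML: its name, and indented under it one key for each argument. send_rows: Moves the arm, as the interface text tells. Its arguments: {"type":"object","properties":{"increments":{"type":"array","items":{"type":"number"}},"squeeze":{"type":"number"}},"required":["increments"]}

```bash
mkdir -p pics; ls; python3 - <<'E'
from plant import arm
import cv2,numpy as np
o=arm.get_obs();print({k:np.round(v,3) for k,v in o.items()})
for c in("scene","top"):
    s=arm.snapshot(c);cv2.imwrite(f"pics/{c}0.png",s["color"][:,:,::-1]);print(c,s["vertical_fov"],s["cx"],s["cy"],np.round(s["R"],4).tolist(),np.round(s["t"],4))
    for n in("tray","dryer","tray_grip","air_lever","lever_knob","trinket_box","model_car","tray_lug","primer_tub","paint_bottle","brush_jar","tape_roll","scissors","sanding_block"):
        try:
            print(n,[(round(d["confidence"],2),np.round(d["location"]).tolist(),int(d["mask"].sum())) for d in arm.trace(c,n)])
        except Exception as e: print(n,e)
E
```

```text
pics
{'time_s': np.float64(0.0), 'joints': array([ 1.125,  0.707, -0.028,  1.485,  0.022,  0.951, -0.076]), 'joint_vel': array([ 0.   , -0.001, -0.002, -0.   , -0.001,  0.002,  0.001]), 'tau': array([-1.0000e-03, -8.8321e+01,  1.2340e+00, -2.3616e+01,  1.7000e-02,
        7.0000e-03,  0.0000e+00]), 'ee_pos': array([ 0.226, -0.529,  0.231]), 'eef_rot': array([ 0.98 ,  0.201, -0.   , -0.001]), 'contact_force': array([-0.914, -0.087,  0.611]), 'torque': array([ 0.031,  0.004, -0.002]), 'gripper_force': np.float64(0.0), 'opening': np.float64(0.085)}
scene 51.749987341716256 315.33961685605635 202.64718636113105 [[0.5707, 0.8212, -0.0038], [0.4827, -0.3391, -0.8075], [-0.6644, 0.459, -0.5899]] [-0.1959 -0.1899  1.6903]
tray [(0.66, [244.0, 262.0], 5511)]
dryer [(0.9, [409.0, 187.0], 2776), (0.16, [236.0, 236.0], 274)]
tray_grip [(0.9, [245.0, 261.0], 6281)]
air_lever [(0.68, [403.0, 194.0], 130), (0.18, [414.0, 188.0], 2672)]
lever_knob [(0.51, [406.0, 197.0], 162)]
trinket_box [(0.55, [258.0, 276.0], 417), (0.18, [362.0, 273.0], 1373)]
model_car [(0.8, [234.0, 237.0], 244), (0.46, [403.0
[... 576 characters left out ...]
0.68, [399.0, 218.0], 6398)]
tray_grip [(0.85, [400.0, 215.0], 6009), (0.74, [173.0, 207.0], 2950)]
air_lever [(0.35, [403.0, 214.0], 5024)]
lever_knob [(0.65, [171.0, 212.0], 3254), (0.6, [403.0, 214.0], 5939)]
trinket_box [(0.73, [401.0, 183.0], 369), (0.35, [399.0, 218.0], 6106)]
model_car [(0.71, [395.0, 245.0], 265)]
tray_lug [(0.9, [407.0, 214.0], 4874), (0.58, [170.0, 213.0], 2232)]
primer_tub []
paint_bottle [(0.78, [276.0, 129.0], 381)]
brush_jar [(0.89, [328.0, 128.0], 774)]
tape_roll [(0.65, [290.0, 218.0], 357)]
scissors [(0.74, [394.0, 244.0], 307), (0.72, [290.0, 261.0], 568), (0.37, [327.0, 131.0], 690)]
sanding_block [(0.57, [289.0, 171.0], 517), (0.48, [175.0, 210.0], 2115)]
```

View pics/scene0.png

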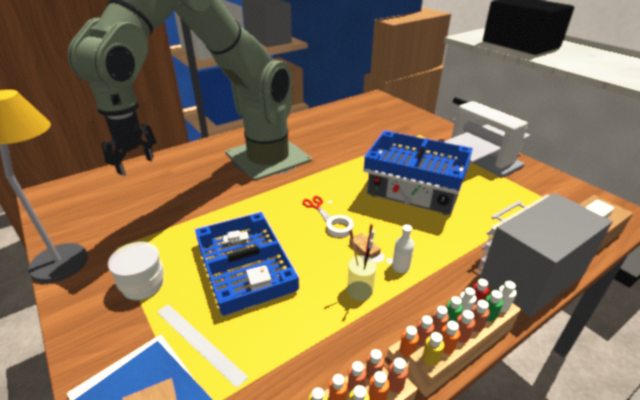

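View pics/top0.png

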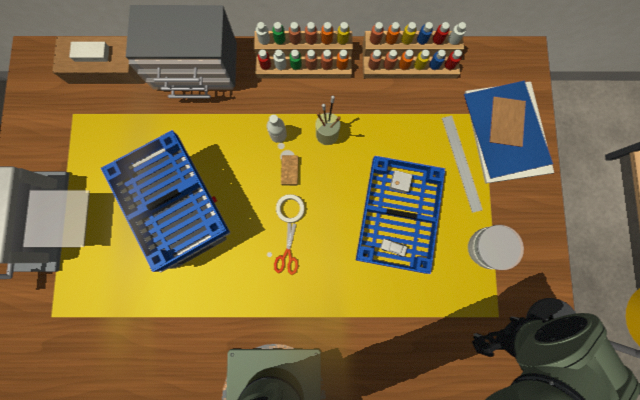

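```bash
cat >h.py <<'E'
from plant import arm
import cv2,numpy as np
from scipy.optimize import minimize
from scipy.spatial.transform import Rotation as Ro
def proj(s,X):
    f=200/np.tan(np.radians(s["vertical_fov"])/2)
    c=np.asarray(X)@np.asarray(s["R"]).T+s["t"];return c[:,:2]/c[:,2:]*f+[s["cx"],s["cy"]]
def ray(s,uv,z):
    f=200/np.tan(np.radians(s["vertical_fov"])/2);R=np.asarray(s["R"])
    d=R.T@np.array([(uv[0]-s["cx"])/f,(uv[1]-s["cy"])/f,1]);c=-R.T@s["t"];return c+d*(z-c[2])/d[2]
def blue(s,near,ksize=3):
    h=cv2.cvtColor(s["color"],cv2.COLOR_RGB2HSV)
    m=((h[...,0]>100)&(h[...,0]<130)&(h[...,1]>120)&(h[...,2]>35)).astype(np.uint8)
    n,l,st,c=cv2.connectedComponentsWithStats(cv2.morphologyEx(m,cv2.MORPH_CLOSE,np.ones((ksize,ksize))))
    ok=[i for i in range(1,n) if st[i,4]>300]
    i=min(ok,key=lambda i:np.hypot(*(c[i]-near)))
    return cv2.convexHull(np.argwhere(l==i)[:,::-1].astype(np.int32))
def box(p,z0,z1,lx=.105,ly=.155):
    c,s=np.cos(p[2]),np.sin(p[2])
    return np.array([[p[0]+c*a*lx-s*b*ly,p[1]+s*a*lx+c*b*ly,z] for z in(z0,z1) for a in(-1,1) for b in(-1,1)])
def fit(obs,p0,z0,z1):
    S=8;ms=[]
    for s,h in obs:
        m=np.zeros((400,640),np.uint8);cv2.fillConvexPoly(m,h,1)
        ms.append(cv2.resize(m,None,fx=4,fy=4,interpolation=cv2.INTER_NEAREST))
    def cost(p):
        t=0
        for (s,h),m in zip(obs,ms):
            q=cv2.convexHull((((proj(s,box(p,z0,z1))+.5)*4-.5)*16).astype(np.int32))
            r=np.zeros_like(m);cv2.fillConvexPoly(r,q,1,shift=4);t+=1-(r&m).sum()/(r|m).sum()
        return t
    r=minimize(cost,p0,method="Nelder-Mead",options=dict(initial_simplex=np.array(p0)+np.array([[0,0,0],[.02,0,0],[0,.02,0],[0,0,.1]]),xatol=2e-5,fatol=1e-6))
    return r.x,r.fun
E
python3 - <<'E'
from h import *
S={c:arm.snapshot(c) for c in("scene","top")}
base=S["top"]
for name,nr,z in(("tray",{"scene":(244,262),"top":(403,214)},(.012,.062)),("stack",{"scene":(418,160),"top":(168,207)},(.130,.180))):
    g=ray(base,nr["top"],z[1])
    H={c:blue(S[c],nr[c]) for c in S}
    print(name,g,{c:H[c].reshape(-1,2).min(0).tolist()+H[c].reshape(-1,2).max(0).tolist() for c in H})
    y0=-.2 if name=="tray" else .45
    if name=="tray": y0+=np.pi/2
    for cs in(["top"],["scene"],["top","scene"]):
        print(cs,[np.round(v,4) for v in fit([(S[c],H[c]) for c in cs],[g[0],g[1],y0 if name=="tray" else -.5+np.pi/2],*z)])
print(ray(base,(401,183),.05),ray(base,(395,245),.04))
E
```

```text
tray [ 0.51291603 -0.36970627  0.062     ] {'scene': [196, 213, 297, 314], 'top': [356, 156, 444, 272]}
['top'] [array([ 0.5161, -0.3664,  1.3842]), np.float64(0.0138)]
['scene'] [array([ 0.5143, -0.3649,  1.3805]), np.float64(0.0411)]
['top', 'scene'] [array([ 0.5153, -0.3661,  1.3842]), np.float64(0.0589)]
stack [0.5172833  0.26258805 0.18      ] {'scene': [365, 131, 471, 189], 'top': [125, 131, 228, 270]}
['top'] [array([0.5418, 0.2743, 2.0829]), np.float64(0.1491)]
['scene'] [array([0.5384, 0.2849, 2.0992]), np.float64(0.0504)]
['top', 'scene'] [array([0.5395, 0.2802, 2.0979]), np.float64(0.2056)]
[ 0.60618265 -0.36979722  0.05      ] [ 0.42521763 -0.34818583  0.04      ]
```

```bash
python3 - <<'E'
from h import *
S={c:arm.snapshot(c) for c in("scene","top")}
roi={"scene":(355,120,485,195),"top":(92,122,236,280)}
H={}
for c in S:
    h=cv2.cvtColor(S[c]["color"],cv2.COLOR_RGB2HSV);m=(h[...,0]>100)&(h[...,0]<130)&(h[...,1]>110)&(h[...,2]>45)
    x0,y0,x1,y1=roi[c];k=np.zeros_like(m);k[y0:y1,x0:x1]=m[y0:y1,x0:x1];k=cv2.morphologyEx(k.astype(np.uint8),cv2.MORPH_OPEN,np.ones((2,2)))
    H[c]=cv2.convexHull(np.argwhere(k)[:,::-1].astype(np.int32));print(c,H[c].reshape(-1,2).tolist())
for z in((.130,.18),):
  for cs in(["top"],["scene"],["top","scene"]):
    r=fit([(S[c],H[c]) for c in cs],[.53,.27,2.08],*z);print(z,cs,np.round(r[0],4),round(r[1],4))
p=r[0]
out=[]
for c,b in(("scene",(350,110,490,230)),("top",(80,115,250,285))):
    im=S[c]["color"][:,:,::-1].copy();b0=b
    big=cv2.resize(im,None,fx=4,fy=4,interpolation=cv2.INTER_CUBIC)
    q=proj(S[c],box(p,.13,.18));
    for i in(0,4):
        cv2.polylines(big,[((q[[i,i+1,i+3,i+2]]+.5)*4).astype(np.int32)],True,(0,255,0),1)
    cr=big[b[1]*4:b[3]*4,b[0]*4:b[2]*4];out.append(cv2.resize(cr,(400,int(400*cr.shape[0]/cr.shape[1]))))
hh=max(o.shape[0] for o in out);out=[cv2.copyMakeBorder(o,0,hh-o.shape[0],0,0,cv2.BORDER_CONSTANT) for o in out]
cv2.imwrite("pics/stk.png",np.hstack(out))
E
```

```text
scene [[472, 152], [470, 162], [468, 168], [464, 179], [459, 189], [458, 190], [457, 190], [380, 172], [372, 170], [366, 168], [366, 157], [367, 155], [383, 134], [385, 132], [387, 132], [393, 133], [442, 142], [469, 148], [472, 149]]
top [[229, 233], [226, 235], [177, 263], [168, 268], [164, 270], [158, 271], [153, 271], [103, 171], [103, 169], [105, 167], [167, 134], [171, 132], [173, 132], [177, 136], [179, 139], [195, 168], [212, 199], [224, 222], [229, 232]]
(0.13, 0.18) ['top'] [0.5364 0.2765 2.0957] 0.018
(0.13, 0.18) ['scene'] [0.5446 0.2829 2.0995] 0.0537
(0.13, 0.18) ['top', 'scene'] [0.538  0.2785 2.0929] 0.1097
```

View pics/stk.png

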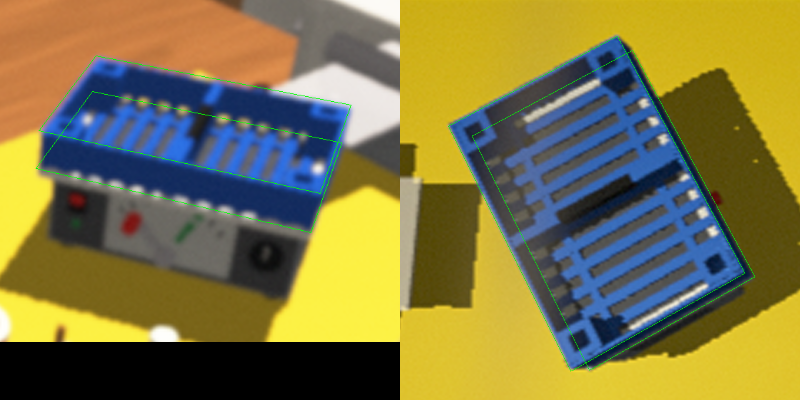

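Scene view (blurred): loose tray at (245,262), dryer with its panel and red knob (~(395,190)) facing the camera. In the top view the box is at (401,181) and the car at (394,246), which fixes tray +y toward the base. The fitted rim outline lies on the stack's edges. I'll use the top-camera fits.

```bash
cat >>h.py <<'E'
def goto(pos,yaw,tilt=0):
    o=arm.get_obs();R=Ro.from_quat(o["eef_rot"])
    T=Ro.from_euler("z",yaw)*Ro.from_matrix(np.diag([1,-1,-1]))*Ro.from_euler("y",tilt)
    print("t",round(float(o["time_s"]),2),"pos",np.round(o["ee_pos"],4),"F",np.round(o["contact_force"],1),"T",np.round(o["torque"],2),"open",round(float(o["opening"]),4),"gf",round(float(o["gripper_force"]),1),"q",np.round(o["joints"],2))
    print("d mm",np.round(R.inv().apply(np.array(pos)-o["ee_pos"])*1000,1),"rot deg",np.round(np.degrees((R.inv()*T).as_rotvec()),2))
E
python3 -c "
from h import *
goto((.5161,-.3664,.15),1.3842)"
```

```text
t 1.7 pos [ 0.2259 -0.5287  0.2313] F [ 0.2  0.3 -0.4] T [-0.04 -0.04 -0.03] open 0.0854 gf 0.0 q [ 1.13  0.71 -0.03  1.48  0.02  0.95 -0.08]
d mm [330.6 -35.3  81.3] rot deg [-1.000e-02 -1.000e-02 -5.617e+01]
```

Request:
send_rows:
  increments: [55,-6,0,0,0,-10,50,110,-12,5,0,0,-20,50,165,-18,10,0,0,-30,50,220,-24,15,0,0,-40,50,275,-30,25,0,0,-50,50]
  squeeze: 60

```text
time_s: 2.33
ee_pos: [0.4686, -0.3922, 0.2064]
eef_rot: [0.802, 0.598, 0.0, 0.0]
contact_force: [-0.3, -0.1, 0.6]
opening: 0.0502
gripper_force: 0.0
```

```bash
python3 -c "
from h import *
goto((.5161,-.3664,.085),1.3842)"
```

```text
t 2.33 pos [ 0.4686 -0.3922  0.2064] F [-0.3 -0.1  0.6] T [-0.07  0.01 -0.02] open 0.0502 gf 0.0 q [ 0.76  0.8  -0.24  1.37  0.2   0.99  0.19]
d mm [ 38.3  38.1 121.4] rot deg [ 0.04  0.02 -5.86]
```

Request:
send_rows:
  increments: [19,19,30,0,0,-3,50,38,38,60,0,0,-5.9,50,38.3,38.1,100,0,0,-5.9,50,38.3,38.1,115,0,0,-5.9,50,38.3,38.1,115,0,0,-5.9,50]

```text
time_s: 2.95
ee_pos: [0.5143, -0.3677, 0.0913]
eef_rot: [0.772, 0.636, -0.0, -0.0]
contact_force: [-0.1, -1.0, 0.7]
opening: 0.05
gripper_force: 0.0
```

```bash
python3 - <<'E'
from h import *
goto((.5161,-.3664,.03),1.3842)
s=arm.snapshot("top");im=cv2.resize(s["color"][140:290,340:460,::-1],None,fx=4,fy=4,interpolation=cv2.INTER_CUBIC);cv2.imwrite("pics/grip.png",im)
E
```

```text
t 2.95 pos [ 0.5143 -0.3677  0.0913] F [-0.1 -1.   0.7] T [0.03 0.03 0.02] open 0.05 gf 0.0 q [ 0.67  0.97 -0.23  1.4   0.26  0.8   0.16]
d mm [ 1.6  1.6 61.3] rot deg [-0.04 -0.01 -0.3 ]
```

View pics/grip.png

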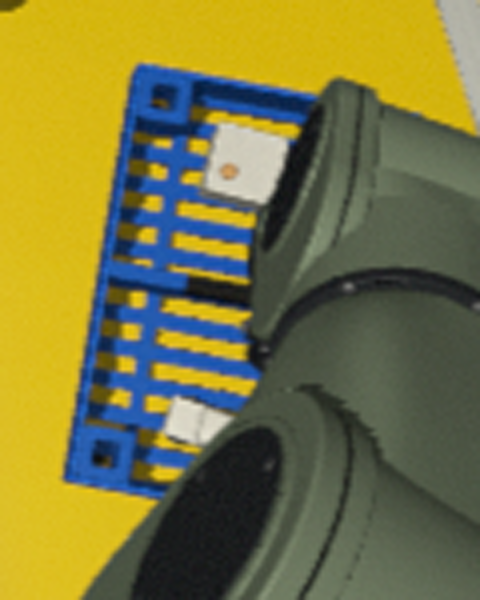

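The gripper stands over the rib at (180–250, 285) in the crop, and the pieces are clear of it. Now descend and pinch.

Request:
send_rows:
  increments: [1.6,1.6,25,0,0,-0.3,50,1.6,1.6,50,0,0,-0.3,50,1.6,1.6,63,0,0,-0.3,50,1.6,1.6,63,0,0,-0.3,30,1.6,1.6,63,0,0,-0.3,5]

```text
time_s: 3.62
ee_pos: [0.517, -0.3666, 0.0295]
eef_rot: [0.77, 0.638, 0.0, 0.001]
contact_force: [-0.4, 0.9, 1.1]
opening: 0.0141
gripper_force: 0.0
```

Request:
send_rows:
  increments: [0,0,0,0,0,0,0,0,0,0,0,0,0,0,0,0,0,0,0,0,0,0,0,0,0,0,0,0]
  squeeze: 100

```text
time_s: 4.12
ee_pos: [0.5169, -0.3666, 0.0297]
eef_rot: [0.77, 0.638, 0.0, 0.001]
contact_force: [-1.5, 1.3, 7.7]
opening: 0.0105
gripper_force: 98.4
```

```bash
python3 - <<'E'
from h import *
goto((.5161,-.3664,.03),1.3842)
E
```

```text
t 4.12 pos [ 0.5169 -0.3666  0.0297] F [-1.5  1.3  7.7] T [0.2  0.4  0.04] open 0.0105 gf 98.4 q [ 0.66  1.06 -0.21  1.42  0.29  0.69  0.15]
d mm [ 0.1 -0.8 -0.3] rot deg [0.08 0.04 0.01]
```

Request:
send_rows:
  increments: [0,0,-5,0,0,0,0,0,0,-15,0,0,0,0,0,0,-35,0,0,0,0,0,0,-60,0,0,0,0,0,0,-85,0,0,0,0]

```text
time_s: 4.75
ee_pos: [0.5166, -0.3662, 0.1154]
eef_rot: [0.77, 0.638, 0.0, 0.0]
contact_force: [-0.7, 0.1, -5.4]
opening: 0.0107
gripper_force: 97.8
```

```bash
python3 - <<'E'
from h import *
goto((.538,.2785,.26),2.095)
E
```

```text
t 4.75 pos [ 0.5166 -0.3662  0.1154] F [-0.7  0.1 -5.4] T [-0.02  0.08 -0.01] open 0.0107 gf 97.8 q [ 0.67  0.94 -0.24  1.38  0.26  0.85  0.17]
d mm [ 637.6  -98.1 -144.8] rot deg [ 4.000e-02  3.000e-02 -4.069e+01]
```

Request:
send_rows:
  increments: [0,0,-25,0,0,0,0,0,0,-55,0,0,0,0,5,0,-90,0,0,0,0,20,-3,-120,0,0,-2,0,45,-7,-145,0,0,-4,0]

```text
time_s: 5.38
ee_pos: [0.5175, -0.3206, 0.2607]
eef_rot: [0.747, 0.665, 0.0, 0.001]
contact_force: [0.3, 0.0, -5.4]
opening: 0.0105
gripper_force: 97.7
```

Request:
send_rows:
  increments: [33,-2,0,0,0,-2,0,70,-6,0,0,0,-4,0,110,-10,0,0,0,-7,0,150,-14,0,0,0,-10,0,190,-18,0,0,0,-13,0]

```text
time_s: 6.0
ee_pos: [0.5218, -0.1286, 0.2597]
eef_rot: [0.666, 0.746, 0.0, 0.001]
contact_force: [0.2, 0.0, -5.7]
opening: 0.0104
gripper_force: 97.8
```

```bash
python3 - <<'E'
from h import *
goto((.538,.2785,.26),2.095)
E
```

```text
t 6.0 pos [ 0.5218 -0.1286  0.2597] F [ 0.2  0.  -5.7] T [-0.03  0.08  0.03] open 0.0104 gf 97.8 q [ 0.37  0.63 -0.34  1.57  0.24  0.98  0.06]
d mm [402.7  61.7  -0.5] rot deg [  0.05   0.04 -23.6 ]
```

Request:
send_rows:
  increments: [42,5,0,0,0,-3,0,86,12,0,0,0,-6,0,130,19,0,0,0,-9,0,172,26,0,0,0,-12,0,212,32,0,0,0,-14.5,0]

```text
time_s: 6.62
ee_pos: [0.5303, 0.0857, 0.2597]
eef_rot: [0.567, 0.824, 0.0, 0.0]
contact_force: [0.9, -0.3, -5.7]
opening: 0.0104
gripper_force: 97.8
```

```bash
python3 - <<'E'
from h import *
goto((.538,.2785,.26),2.095)
E
```

```text
t 6.62 pos [0.5303 0.0857 0.2597] F [ 0.9 -0.3 -5.7] T [-0.1  -0.   -0.03] open 0.0104 gf 97.8 q [-0.01  0.63 -0.39  1.57  0.28  0.99 -0.12]
d mm [177.3  76.1  -0.3] rot deg [ 0.06  0.03 -9.09]
```

Request:
send_rows:
  increments: [40,17,0,0,0,-2,0,80,35,0,0,0,-4,0,120,53,0,0,0,-6,0,150,66,0,0,0,-8,0,170,72,5,0,0,-9,0]

```text
time_s: 7.25
ee_pos: [0.537, 0.2702, 0.2543]
eef_rot: [0.501, 0.866, 0.001, 0.0]
contact_force: [0.0, 0.0, -5.8]
opening: 0.0104
gripper_force: 97.9
```

```bash
python3 - <<'E'
from h import *
goto((.537,.2772,.225),2.095)
S={c:arm.snapshot(c) for c in("scene","top")}
s0=cv2.imread("pics/top0.png")
cv2.imwrite("pics/hover_s.png",cv2.resize(S["scene"]["color"][90:230,330:500,::-1],None,fx=4,fy=4,interpolation=cv2.INTER_CUBIC))
# sockets: dark blobs near expected socket positions in the first top picture, both trays
g=cv2.cvtColor(s0,cv2.COLOR_BGR2GRAY).astype(float)
big=cv2.resize(g,None,fx=4,fy=4,interpolation=cv2.INTER_CUBIC)
s=S["top"]
for nm,p,z in(("tray",(.5161,-.3664,1.3842),.062),("stack",(.5364,.2765,2.0957),.18)):
    for a in(1,-1):
        for b in(1,-1):
            c,sn=np.cos(p[2]),np.sin(p[2]);X=[p[0]+c*a*.082-sn*b*.132,p[1]+sn*a*.082+c*b*.132,z]
            u=proj(s,[X])[0];U=((u+.5)*4).astype(int);w=big[U[1]-16:U[1]+17,U[0]-16:U[0]+17]
            t=cv2.GaussianBlur(w,(9,9),0);wt=np.clip((t.min()+t.mean())/2-t,0,None);yy,xx=np.mgrid[-16:17,-16:17]
            d=np.array([(wt*xx).sum(),(wt*yy).sum()])/wt.sum()/4
            Y=ray(s,u+d,z);print(nm,a,b,np.round(u,1),np.round(d,2),np.round((Y-X)*1000,1))
E
```

```text
t 7.25 pos [0.537  0.2702 0.2543] F [ 0.   0.  -5.8] T [-0.17  0.03 -0.02] open 0.0104 gf 97.9 q [-0.33  0.74 -0.41  1.34  0.3   1.12 -0.25]
d mm [ 6.1  3.4 29.3] rot deg [ 0.07 -0.01 -0.11]
tray 1 1 [366.1 253.1] [-1.88  0.86] [-2.4  5.4  0. ]
tray 1 -1 [381.  163.9] [-0.69 -1.13] [3.4 1.9 0. ]
tray -1 1 [423.5 264. ] [-0.33  0.32] [-0.9  1.   0. ]
tray -1 -1 [436.3 174. ] [-0.62 -1.5 ] [4.5 1.6 0. ]
stack 1 1 [157.3 260.5] [-1.31 -1.11] [ 2.8  3.5 -0. ]
stack 1 -1 [112.5 172.1] [-1.78 -1.53] [ 4.1  5.  -0. ]
stack -1 1 [214.9 227.9] [-1.86 -1.22] [ 3.1  4.9 -0. ]
stack -1 -1 [168.6 141.8] [-0.98 -1.36] [ 3.7  2.8 -0. ]
```

View pics/hover_s.png

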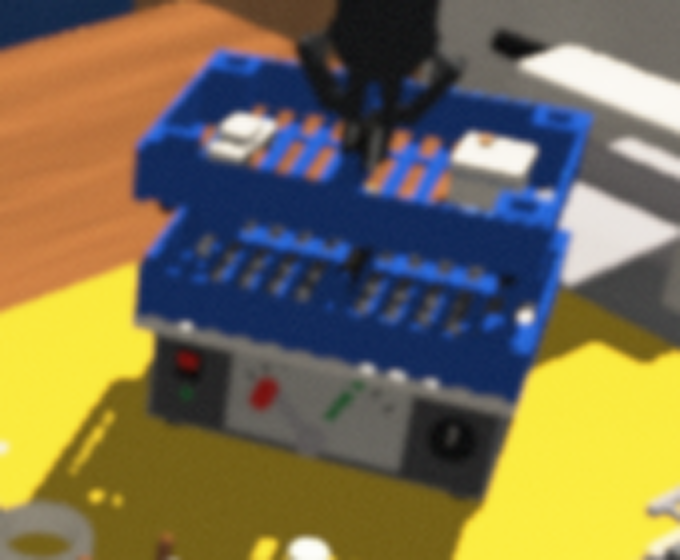

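Scene crop: the held tray is level above the stack. The red knob at (263,393) leans left of its pivot at (310,440), with the green mark at (345,400). Move over the socket estimate and descend to just above contact.

Request:
send_rows:
  increments: [3,2.5,15,0,0,-0.1,0,6,4.8,30,0,0,-0.1,0,6.5,4.8,38,0,0,-0.1,0,6.5,4.8,41,0,0,-0.1,0,6.5,4.8,41,0,0,-0.1,0]

```text
time_s: 7.98
ee_pos: [0.5383, 0.2767, 0.2124]
eef_rot: [0.501, 0.866, 0.0, -0.0]
contact_force: [0.2, 1.0, -5.3]
opening: 0.0106
gripper_force: 97.8
```

```bash
python3 - <<'E'
from h import *
goto((.538,.2783,.2077),2.095)
E
```

```text
t 7.97 pos [0.5383 0.2767 0.2124] F [ 0.2  1.  -5.3] T [-0.02  0.09 -0.04] open 0.0106 gf 97.8 q [-0.34  0.79 -0.39  1.39  0.33  1.02 -0.28]
d mm [1.6 0.5 4.7] rot deg [ 0.   -0.01 -0.11]
```

Request:
send_rows:
  increments: [1.5,0.5,0,0,0,0,0,1.5,0.5,2,0,0,0,0,1.5,0.5,4,0,0,0,0,1.5,0.5,6,0,0,0,0,1.5,0.5,6,0,0,0,0]

```text
time_s: 8.6
ee_pos: [0.5379, 0.2783, 0.2062]
eef_rot: [0.501, 0.866, -0.0, -0.0]
contact_force: [0.3, 0.8, -5.6]
opening: 0.0106
gripper_force: 97.9
```

```bash
python3 - <<'E'
from h import *
goto((.538,.2783,.1977),2.095)
E
```

```text
t 8.6 pos [0.5379 0.2783 0.2062] F [ 0.3  0.8 -5.6] T [-0.    0.07 -0.06] open 0.0106 gf 97.9 q [-0.35  0.8  -0.39  1.39  0.33  1.01 -0.28]
d mm [-0.1  0.   8.5] rot deg [-0.01 -0.01 -0.1 ]
```

Request:
send_rows:
  increments: [0,0,1.5,0,0,0,0,0,0,3,0,0,0,0,0,0,4.5,0,0,0,0,0,0,6,0,0,0,0,0,0,6,0,0,0,0]

```text
time_s: 9.22
ee_pos: [0.5379, 0.2784, 0.2002]
eef_rot: [0.5, 0.866, -0.0, -0.0]
contact_force: [0.7, 0.4, -5.5]
opening: 0.0105
gripper_force: 97.9
```

Request:
send_rows:
  increments: [0,0,1,0,0,0,0,0,0,2,0,0,0,0,0,0,3,0,0,0,0,0,0,4,0,0,0,0,0,0,4,0,0,0,0]

```text
time_s: 9.85
ee_pos: [0.538, 0.2784, 0.1977]
eef_rot: [0.501, 0.866, 0.0, 0.0]
contact_force: [-6.9, -4.6, 16.6]
opening: 0.0105
gripper_force: 101.3
```

```bash
python3 - <<'E'
from h import *
goto((.538,.2783,.1977),2.095)
E
```

```text
t 9.85 pos [0.538  0.2784 0.1977] F [-6.9 -4.6 16.6] T [-1.03  1.41  0.01] open 0.0105 gf 101.3 q [-0.35  0.81 -0.39  1.41  0.33  0.99 -0.29]
d mm [-0.1 -0.   0. ] rot deg [ 0.07  0.01 -0.11]
```

Firmly seated: TCP height is exactly the seated value, with upward force. Relieve the pressing and let go.

Request:
send_rows:
  increments: [0,0,-1,0,0,0,0,0,0,-1.2,0,0,0,15,0,0,-1.2,0,0,0,35,0,0,-1.2,0,0,0,40,0,0,-1.2,0,0,0,40]

```text
time_s: 10.48
ee_pos: [0.538, 0.2784, 0.1975]
eef_rot: [0.5, 0.866, 0.0, -0.0]
contact_force: [-0.3, 0.3, 0.3]
opening: 0.0399
gripper_force: 0.0
```

Request:
send_rows:
  increments: [0,0,0,0,0,0,40,0,0,-20,0,0,0,40,0,0,-50,0,0,0,40,0,0,-100,0,0,0,40,0,0,-130,0,0,0,40]

```text
time_s: 11.1
ee_pos: [0.5381, 0.2786, 0.3298]
eef_rot: [0.5, 0.866, 0.001, 0.0]
contact_force: [-0.3, -0.1, -0.4]
opening: 0.0401
gripper_force: 0.0
```

```bash
python3 - <<'E'
from h import *
goto((.538,.2783,.1977),2.095)
S={c:arm.snapshot(c) for c in("scene","top")}
cv2.imwrite("pics/rel.png",cv2.resize(S["scene"]["color"][100:230,350:490,::-1],None,fx=5,fy=4.6,interpolation=cv2.INTER_CUBIC)[:590])
d=arm.trace("scene","lever_knob");print([(round(x["confidence"],2),x["location"],x["mask"].sum()) for x in d])
E
```

```text
t 11.1 pos [0.5381 0.2786 0.3298] F [-0.3 -0.1 -0.4] T [-0.07 -0.   -0.02] open 0.0401 gf 0.0 q [-0.35  0.69 -0.42  1.17  0.27  1.33 -0.22]
d mm [ -0.3  -0.5 132.1] rot deg [ 0.12 -0.02 -0.1 ]
[(0.22, [411.0, 194.4], np.int64(2304))]
```

View pics/rel.png

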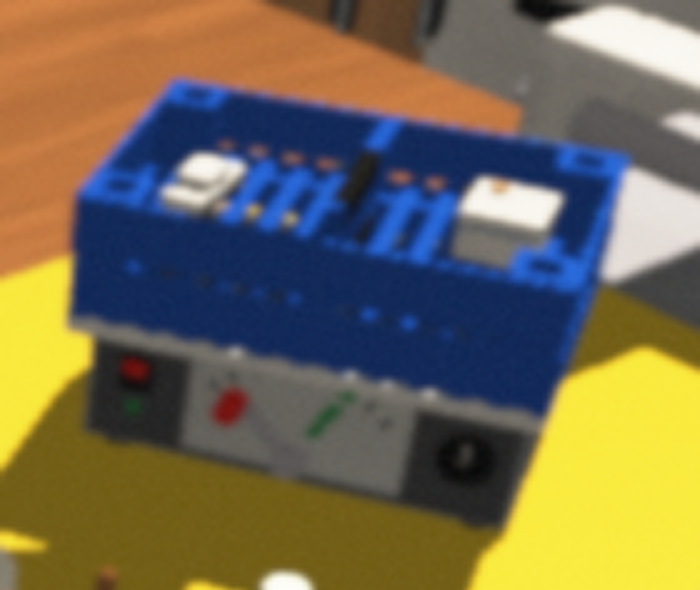

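```bash
cat >>h.py <<'E'
C=np.array([.538,.2784]);YAW=2.096
ex=np.array([np.cos(YAW),np.sin(YAW),0]);ey=np.array([-np.sin(YAW),np.cos(YAW),0])
def W(x,y,z): return np.array([*C,0])+ex*x+ey*y+[0,0,z]
def planex(s,uv,x):
    a=ray(s,uv,0.);b=ray(s,uv,.3);o=W(x,0,0);t=((o-a)@ex)/((b-a)@ex);P=a+(b-a)*t
    return (P-o)@ey,P[2]
def red(s,lo=0):
    h=cv2.cvtColor(s["color"],cv2.COLOR_RGB2HSV).astype(int)
    return ((h[...,0]<8)|(h[...,0]>172))&(h[...,1]>120)&(h[...,2]>60)
E
python3 - <<'E'
from h import *
s=arm.snapshot("scene")
m=red(s);m[:170]=0;m[215:]=0;m[:,:365]=0;m[:,460:]=0
n,l,st,c=cv2.connectedComponentsWithStats(m.astype(np.uint8))
for i in range(1,n):
    if st[i,4]>5: print("red",st[i],np.round(c[i],1),"x-108",np.round(planex(s,c[i],-.108),4),"x-95",np.round(planex(s,c[i],-.095),4))
h=cv2.cvtColor(s["color"],cv2.COLOR_RGB2HSV).astype(int)
g=(h[...,0]>50)&(h[...,0]<90)&(h[...,1]>80);g[:170]=0;g[215:]=0;g[:,:365]=0;g[:,460:]=0
n,l,st,c=cv2.connectedComponentsWithStats(g.astype(np.uint8))
for i in range(1,n):
    if st[i,4]>3: print("green",st[i],np.round(c[i],1),np.round(planex(s,c[i],-.069),4), [np.round(planex(s,(a,b),-.069),3) for a,b in((412.5,195),(420,186.5))])
print("pivot guess",planex(s,(407,201),-.079))
print("panel edges: left bottom",planex(s,(350+90/5,100+430/4.6),-.069),"right bottom",planex(s,(350+500/5,100+525/4.6),-.069))
# top camera knob?
t=arm.snapshot("top");m=red(t);print(np.argwhere(m[180:230,200:235]).mean(0)+[180,200],m[180:230,200:235].sum())
goto(W(-.25,.0,.3),YAW,np.radians(45))
E
```

```text
red [374 178   6   4  19] [376.4 179.5] x-108 [0.1026 0.1037] x-95 [0.1061 0.0951]
red [393 185   6   7  36] [395.5 188. ] x-108 [0.0362 0.089 ] x-95 [0.039  0.0802]
green [375 187   3   3   8] [376.1 187.9] [0.1111 0.0442] [array([-0.015,  0.051]), array([-0.034,  0.091])]
green [412 189   5   5  10] [414.2 190.9] [-0.0184  0.0689] [array([-0.015,  0.051]), array([-0.034,  0.091])]
pivot guess (np.float64(-0.0019321082464602416), np.float64(0.029247931563151))
panel edges: left bottom (np.float64(0.13827577205376523), np.float64(0.012719951066670294)) right bottom (np.float64(-0.14499923251392438), np.float64(0.012978067509775742))
[199.         213.71428571] 14
t 11.35 pos [0.5378 0.2782 0.3267] F [-0.2 -0.1  0.4] T [-0.03  0.02 -0.01] open 0.0398 gf 0.0 q [-0.35  0.7  -0.42  1.17  0.27  1.32 -0.22]
d mm [-250.     1.    26.8] rot deg [ 0.   45.   -0.17]
```

```bash
python3 - <<'E'
from h import *
t=arm.snapshot("top")
for n in("paint_bottle","brush_jar"):
    d=arm.trace("top",n)[0];m=np.argwhere(d["mask"]);print(n,d["confidence"],d["location"],m.min(0),m.max(0),ray(t,d["location"],.07)[:2])
print("bottle cap/jar base",ray(t,(276,119),.145)[:2],ray(t,(277,136),.0)[:2],ray(t,(328,138),.0)[:2],ray(t,(333,97),.21)[:2],ray(t,(323,102),.21)[:2])
for z in(.08,.09): 
    P=ray(t,(213.7,199.0),z)-W(0,0,0);print("knob top",P@ex,P@ey)
for a in(60,110,200,250): print(a,np.round(W(-.0926,.037,.068)+a/1000*(-ex*.707+np.array([0,0,.707])),3))
goto(W(-.20,.037,.30),YAW,np.radians(45))
E
```

```text
paint_bottle 0.98 [278.0, 128.2] [115 267] [142 286] [ 0.7676469  -0.00696072]
brush_jar 0.65 [328.3, 128.3] [ 97 316] [144 340] [ 0.76730925 -0.15591082]
bottle cap/jar base [ 0.76818327 -0.00858853] [0.76646344 0.0028607 ] [ 0.75991565 -0.15707973] [ 0.8043581  -0.16414484] [ 0.79051943 -0.13785699]
knob top -0.1001155431476857 0.03965262801701458
knob top -0.101611026553133 0.042336947631924436
60 [0.574 0.143 0.11 ]
110 [0.591 0.112 0.146]
200 [0.623 0.057 0.209]
250 [0.641 0.027 0.245]
t 11.5 pos [0.5378 0.2782 0.3267] F [0.6 0.1 0.4] T [ 0.09 -0.01  0.02] open 0.0399 gf 0.0 q [-0.35  0.7  -0.42  1.17  0.27  1.32 -0.22]
d mm [-200.1  -36.2   26.7] rot deg [-1.0e-02  4.5e+01 -1.8e-01]
```

Request:
send_rows:
  increments: [-50,-9,0,0,9,0,40,-95,-18,0,0,18,0,40,-140,-27,5,0,27,0,40,-180,-36,15,0,36,0,40,-200,-38,27,0,45,0,40]

```text
time_s: 12.12
ee_pos: [0.6055, 0.083, 0.2999]
eef_rot: [0.463, 0.798, 0.194, -0.333]
contact_force: [-0.5, 0.6, 0.2]
opening: 0.0398
gripper_force: 0.0
```

```bash
python3 - <<'E'
from h import *
goto(W(-.16,.040,.135),YAW,np.radians(45))
E
```

```text
t 12.12 pos [0.6055 0.083  0.2999] F [-0.5  0.6  0.2] T [-0.6  -0.29 -0.03] open 0.0398 gf 0.0 q [ 0.29  1.05 -0.68  0.8  -0.16  1.7   0.34]
d mm [-86.9  -0.9 146.5] rot deg [ 0.29 -0.27 -0.23]
```

Request:
send_rows:
  increments: [-22,0,37,0,0,0,40,-44,0,74,0,0,0,40,-66,-1,110,0,0,0,40,-87,-1,146,0,0,0,40,-87,-1,146,0,0,0,40]

```text
time_s: 12.75
ee_pos: [0.5818, 0.122, 0.1337]
eef_rot: [0.462, 0.799, 0.19, -0.333]
contact_force: [0.4, 0.2, 0.4]
opening: 0.0395
gripper_force: 0.0
```

```bash
python3 - <<'E'
from h import *
goto(W(-.0926,.040,.068),YAW,np.radians(45))
s=arm.snapshot("scene");cv2.imwrite("pics/kn.png",cv2.resize(s["color"][110:230,340:490,::-1],None,fx=5,fy=4.6,interpolation=cv2.INTER_CUBIC))
E
```

```text
t 12.75 pos [0.5818 0.122  0.1337] F [0.4 0.2 0.4] T [-0.63 -0.35  0.07] open 0.0395 gf 0.0 q [ 0.29  1.19 -0.67  1.12 -0.1   1.3   0.45]
d mm [-1.   0.7 92.2] rot deg [-0.09 -0.15 -0.23]
```

View pics/kn.png

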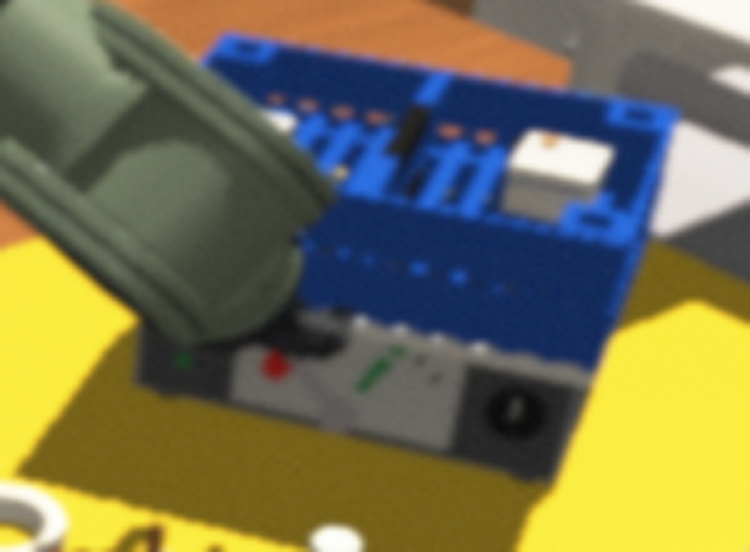

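The knob at (276,363) lies ahead of the fingertips at (300,335). Advance along the tool axis.

Request:
send_rows:
  increments: [-1,0.7,20,0,0,-0.2,40,-1,0.7,40,0,0,-0.2,40,-1,0.7,55,0,0,-0.2,40,-1,0.7,65,0,0,-0.2,40,-1,0.7,75,0,0,-0.2,40]

```text
time_s: 13.42
ee_pos: [0.5582, 0.1675, 0.0826]
eef_rot: [0.461, 0.801, 0.193, -0.33]
contact_force: [0.9, 0.5, -0.1]
opening: 0.0402
gripper_force: 0.0
```

```bash
python3 - <<'E'
from h import *
goto(W(-.0926,.040,.068),YAW,np.radians(45))
E
```

```text
t 13.43 pos [0.5582 0.1675 0.0826] F [ 0.9  0.5 -0.1] T [-0.63 -0.37  0.04] open 0.0402 gf 0.0 q [ 0.25  1.23 -0.67  1.26 -0.1   1.09  0.46]
d mm [-0.8 -1.9 19.9] rot deg [0.19 0.04 0.11]
```

Request:
send_rows:
  increments: [-0.8,-1.9,7,0,0,0,40,-0.8,-1.9,14,0,0,0,40,-0.8,-1.9,20,0,0,0,40,-0.8,-1.9,20,0,0,0,30,-0.8,-1.9,20,0,0,0,25]
  squeeze: 20

```text
time_s: 14.05
ee_pos: [0.5494, 0.1782, 0.0674]
eef_rot: [0.461, 0.801, 0.192, -0.331]
contact_force: [0.7, -0.2, -0.6]
opening: 0.0248
gripper_force: 0.0
```

Request:
send_rows:
  increments: [0,0,0,0,0,0,18,0,0,0,0,0,0,12,0,0,0,0,0,0,12,0,0,0,0,0,0,12]

```text
time_s: 14.55
ee_pos: [0.5496, 0.1782, 0.0674]
eef_rot: [0.461, 0.801, 0.192, -0.331]
contact_force: [4.7, 1.7, -0.8]
opening: 0.0167
gripper_force: 19.9
```

```bash
python3 - <<'E'
from h import *
goto(W(-.0926,.040,.068),YAW,np.radians(45))
o=arm.get_obs();P=o["ee_pos"]-W(0,0,0);print(P@ex,P@ey,P[2],"Fy",o["contact_force"]@ey)
E
```

```text
t 14.55 pos [0.5496 0.1782 0.0674] F [ 4.7  1.7 -0.8] T [-0.61 -1.27 -0.85] open 0.0167 gf 19.9 q [ 0.24  1.24 -0.67  1.3  -0.1   1.04  0.46]
d mm [ 0.4  0.2 -0.5] rot deg [0.17 0.02 0.09]
-0.09250692816298543 0.040172385255433124 0.06735893477135366 Fy -4.912995751571355
```

Request:
send_rows:
  increments: [-2,-3,2,0,0,0,12,-4,-6,4,0,0,0,12,-6,-8.5,6,0,0,0,12,-8,-11,8,0,0,0,12,-8,-11,8,0,0,0,12]

```text
time_s: 15.18
ee_pos: [0.5408, 0.1732, 0.0568]
eef_rot: [0.461, 0.8, 0.193, -0.33]
contact_force: [9.0, 2.0, 5.8]
opening: 0.0171
gripper_force: 20.5
```

```bash
cat >>h.py <<'E'
def st():
    o=arm.get_obs();P=o["ee_pos"]-W(0,0,0);F=o["contact_force"]
    print("t",round(float(o["time_s"]),2),"dryer xyz mm",np.round([P@ex*1e3,P@ey*1e3,P[2]*1e3],1),"F",np.round([F@ex,F@ey,F[2]],1),"open",round(float(o["opening"])*1e3,1),"gf",round(float(o["gripper_force"]),1))
E
python3 -c "
from h import *
st()"
```

```text
t 15.18 dryer xyz mm [-92.4  50.3  56.8] F [-2.8 -8.8  5.8] open 17.1 gf 20.5
```

Request:
send_rows:
  increments: [0,-1.5,0,0,0,0,12,0,-3,0,0,0,0,12,0,-3,0,0,0,0,12]

```text
time_s: 15.55
ee_pos: [0.5406, 0.173, 0.0569]
eef_rot: [0.462, 0.8, 0.196, -0.328]
contact_force: [24.6, 16.2, -3.9]
opening: 0.017
gripper_force: 20.7
```

```bash
python3 -c "
from h import *
st()"
```

```text
t 15.55 dryer xyz mm [-92.5  50.6  56.9] F [  1.7 -29.4  -3.9] open 17.0 gf 20.7
```

Limit found at y = +50.3 mm, so the pivot is at y ≈ 0 in the stack's frame. Now sweep along the arc to the mark.

Request:
send_rows:
  increments: [4,9,-5,0,0,0,12,8.4,16.5,-10.4,0,0,0,12,14,32.7,-17,0,0,0,12,16,47.8,-20,0,0,0,12,15.5,63.3,-20,0,0,0,12]

```text
time_s: 16.18
ee_pos: [0.5923, 0.2006, 0.0819]
eef_rot: [0.46, 0.801, 0.191, -0.333]
contact_force: [-7.5, -2.5, 4.0]
opening: 0.017
gripper_force: 20.5
```

```bash
python3 -c "
from h import *
st();goto(W(-.0955,-.027,.0765),YAW,np.radians(45))"
```

```text
t 16.18 dryer xyz mm [-94.6  -8.   81.9] F [1.6 7.8 4. ] open 17.0 gf 20.5
t 16.18 pos [0.5923 0.2006 0.0819] F [-7.5 -2.5  4. ] T [-0.51  1.29  1.29] open 0.017 gf 20.5 q [ 0.17  1.27 -0.66  1.09 -0.1   1.19  0.42]
d mm [-4.5 19.   3.1] rot deg [-0.1  -0.11  0.11]
```

Request:
send_rows:
  increments: [-1.5,7,1,0,0,0,12,-3,14,2,0,0,0,12,-4.2,18.5,3.5,0,0,0,12,-4.2,19,3.5,0,0,0,12,-4.2,19,3.5,0,0,0,12]

```text
time_s: 16.8
ee_pos: [0.609, 0.2095, 0.0755]
eef_rot: [0.46, 0.801, 0.191, -0.332]
contact_force: [-6.0, 2.6, -3.2]
opening: 0.0167
gripper_force: 19.6
```

```bash
python3 -c "
from h import *
st()"
```

```text
t 16.8 dryer xyz mm [-95.2 -26.9  75.5] F [ 5.3  3.9 -3.2] open 16.7 gf 19.6
```

Request:
send_rows:
  increments: [0,0,0,0,0,0,25,0,0,0,0,0,0,36,0,0,-5,0,0,0,38,0,0,-30,0,0,0,38,0,0,-70,0,0,0,38]

```text
time_s: 17.42
ee_pos: [0.6347, 0.1661, 0.1258]
eef_rot: [0.461, 0.801, 0.192, -0.332]
contact_force: [0.2, -0.3, 0.3]
opening: 0.0381
gripper_force: 0.0
```

Request:
send_rows:
  increments: [0,0,-40,0,0,0,38,0,0,-90,0,0,0,38,0,0,-140,0,0,0,38,0,0,-180,0,0,0,38,0,0,-180,0,0,0,38]

```text
time_s: 18.05
ee_pos: [0.6789, 0.0591, 0.2488]
eef_rot: [0.465, 0.8, 0.198, -0.322]
contact_force: [0.1, 0.3, 0.0]
opening: 0.0384
gripper_force: 0.0
```

```bash
python3 - <<'E'
from h import *
st()
s=arm.snapshot("scene");cv2.imwrite("pics/end.png",cv2.resize(s["color"][100:230,340:490,::-1],None,fx=5,fy=4.5,interpolation=cv2.INTER_CUBIC))
m=red(s);m[:170]=0;m[215:]=0;m[:,:365]=0;m[:,460:]=0
n,l,t,c=cv2.connectedComponentsWithStats(m.astype(np.uint8))
for i in range(1,n):
    if t[i,4]>5: print(np.round(c[i],1),t[i,4],np.round(planex(s,c[i],-.1),4))
E
```

```text
t 18.05 dryer xyz mm [-260.3  -12.   248.8] F [ 0.2 -0.2  0. ] open 38.4 gf 0.0
[376.3 179.5] 20 [0.105  0.0985]
[415.9 190.5] 39 [-0.0285  0.0927]
```

View pics/end.png

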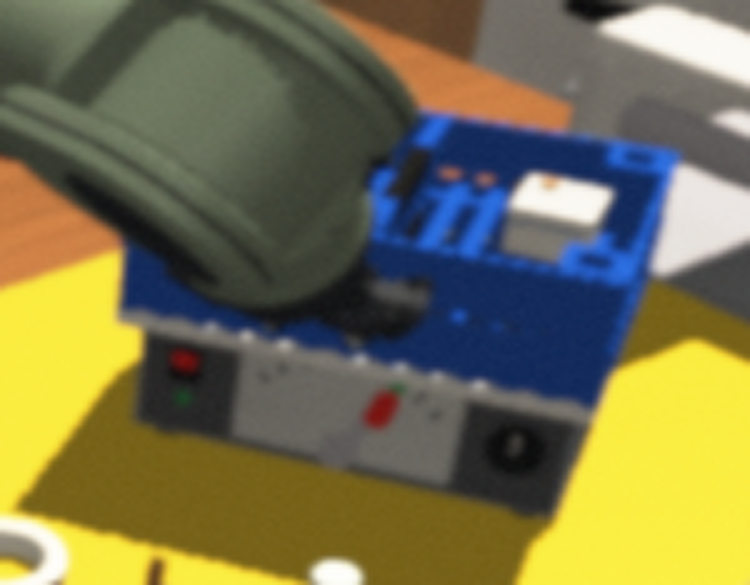

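The knob at (380,408) covers the green mark, whose tip shows at (398,388). The tray is still home and the arm is clear, so I hand in.

```bash
python3 -c "
from plant import arm
print(arm.sign_off())"
```

```text
the job is handed in; nothing more can be done
None
```

The tray is seated fully home on the dryer's tray and let go, the air lever stands on the green mark, the arm is clear, and the job was handed in at about 18 s; the hand-in call returned no verdict.

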